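Close the screw gauge on the brass washer until its ratchet slips

ROBOT

A 6-joint arm with a two-finger parallel gripper is mounted at the origin on the work surface. World frame = base frame: x ahead of the robot, y to its left, z up, the work surface at z = 0. Lengths are in m, angles in rad, forces in N, time in s.
With the tool pointing down it reaches from about 0.2 to 0.875 m from the base axis. Payload 3.4 kg.
Tool frame: the origin (TCP) lies between the finger pads; the fingertips stand 25 mm ahead of it and the grasp point (between the pads) lies 6 mm ahead of it (r.nose_length is the z of the fingertips in the tool frame, in m); z points along the fingers, x is the direction in which the jaws open and shut, and the axes are right-handed (so a half turn about z gives the same grasp; the last joint's range is limited). The gripper opens to 94 mm and grips with 3 to 60 N. Pads are 16 mm wide; open, the fingers measure 119 mm over their backs; the gripper's body (75 mm by 177 mm) begins 78 mm behind the grasp point.
Start: joints at [-1.259, 0.276, 1.505, -0, 1.361, -0.121], TCP at [0.241, -0.522, 0.23] pointing down, gripper open.
Joint ranges: [-2.89, 2.89], [-0.75, 2.08], [0.22, 2.7], [-1.18, 4.32], [0.11, 2.71], [-2.7, 2.7]. Speed limits (rad/s): [2.57, 2.57, 3.14, 3.14, 3.14, 3.14].

INTERFACE

Orientations are given as a unit quaternion [w, x, y, z].
In Python, from plant import r, gripper_to, inverse_kinematics, vision, models, telemetry gives the robot as it stands. Calls block until the motion is done:
- r.move_to(position, orientation): joint-space move of the TCP to a pose.
- r.move_l(position, rot=None, vel=0.15, guard=None): straight line of the TCP; rot=None keeps the orientation; vel is the mean speed in m/s. With guard (N) it stops when the force on the tool has changed by that much, and returns True; else False.
- r.movej(angles): joint-space move.
- gripper_to(opening, f_grip=None): finger opening in m; f_grip is the grip in N (None keeps the last); returns when the fingers have stopped.
- r.hold(seconds).
- inverse_kinematics(position, orientation): joint angles nearest the present ones, or None.
- vision.snapshot(name): name is "scene" or "side" or "wrist"; returns the picture (420x560x3 uint8, red, green, blue); there is no depth.
- vision.get_calibration(name): a dict with "fx", "fy", "cx", "cy" (pixels), "D" ([k1, k2, p1, p2, k3] as OpenCV has them; the pictures are not rectified), "position" and "orientation" of the camera in the world. Camera axes: x right, y down, z forward; pixel columns grow to the right and rows downward; lengths in m; the calibration is good to about 2 mm. A picture is of the moment at which its call begins: read the wrist's pose just before it. get_calibration takes no time and is no camera call; for the wrist camera it gives the pose at the moment of the call.
A pose or a line that the arm cannot do raises r.PlanningError and nothing moves.
- r.sign_off(): hands the job in, once; it reports no verdict.
Trained networks look in the newest picture that a camera, given by its name, has taken for a name from the list of things; names that differ only in an ending like _2 or _b are one class to them, and where a whole thing is asked for, a point or a joint stands for the part that bears it (a point fixed in the world has none). Each returns a list of dicts, best first, with "score" (0 to 1); they miss things now and then, are a little off and sometimes report something else, mostly with a low value. They report only what shows in the picture. A call takes as long as a camera call. They do not tell look-alikes from the thing itself.
- models.boxes_of(thing, camera): "at" ([x, y, z] in m, in world coordinates, good to about 4 mm: the middle of the surface that is visible of it).
- models.regions_of(thing, camera): "pixels" (420x560 bool, what is visible of it).
- models.mark_of(thing, camera): "at" ([x, y, z] in m, in world coordinates, good to about 4 mm: a listed point, or the origin of a listed thing).
Readings, each from a call of its own:
- telemetry.current_t(): time.
- telemetry.current_joints(): joint angles.
- telemetry.current_dq(): joint speeds.
- telemetry.current_joint_efforts(): joint torques, N m.
- telemetry.current_ee_pos(): TCP position.
- telemetry.current_tool_rot(): TCP orientation.
- telemetry.current_wrist_force(): force on the tool from outside, world axes, zero at the start.
- telemetry.current_torque(): the same for the moment, N m.
- telemetry.current_opening(): finger opening in m.
Only numpy, scipy, OpenCV 4.12 (cv2) and the standard library are available. Lean on these libraries where they do the work, as an engineer would, in place of code of your own. Each camera call takes 0.05 s, during which the arm holds its last target.

TASK

Two green screw gauges are bolted to the bench; take the one that holds the flat brass washer. Turn its ribbed ratchet thimble clockwise (seen from above) until the spindle stops on the washer, keep turning until the ratchet has clearly slipped, about 20 degrees or more, then let go. Leave the gauge with the steel pin untouched, do not push the washer out of place, and do not knock the yellow brush pot.

Things in the scene. Friction and masses are not known exactly. Their poses are not given: they have to be found in the camera images.
- washer_gauge_thimble (a point): Grip point on the washer gauge's ratchet thimble: on its upright axis, 163 mm above the bench; z up. The thimble is round, ribbed aluminium, 32 mm across, from 143 to 183 mm above the bench, red stripe on top; it turns in place without rising or sinking. Under it a 26 mm collar, then the green C frame, top at 125 mm, column 62 mm off the axis towards this point's +y. The gauge is fixed to the bench.
- screw (a joint): Turn of the washer gauge's feed screw, rad, growing clockwise seen from above: 0 = spindle stopped on the washer; negative = open (10 mm of spindle travel a turn). Starts between -0.7 and -0.3. Follows the thimble both ways (0.03 N m) and stays where left; anticlockwise opens it.
- ratchet (a joint): Slip of the washer gauge's thimble against its screw, rad, growing clockwise seen from above: 0 at the start and while the screw follows; grows while the thimble slips (at about 0.12 N m) with the spindle stopped. It does not spring back.
- washer: Flat brass washer, 48 mm across, 5 mm thick, lying loose on the anvil (20 mm across) of its gauge under the spindle, on the thimble's axis; origin at the centre of its underside, 50 mm above the bench.
- pin_gauge: The other gauge, same build and colours (base 100 x 140 x 14 mm, thimble top 183 mm above the bench) but holding a level steel pin, 8 mm thick, 60 mm long. Origin on its thimble's axis at bench level; z up, column 62 mm off on its +y side. Fixed. The two gauges may swap sides. Not to be touched.
- pot: Yellow plastic pot with brushes, 92 mm across the rim, 85 mm tall (brushes to 160 mm), standing loose on the bench beyond the gauges; origin at the centre of its underside. A bystander.
Not all that is in view belongs to the job. What is shaped like the part that bears washer_gauge_thimble but blue or orange is not meant.

How it is judged:
By the outcome, as a careful person would: the job done as asked, in the order asked, and still so for the second after the job is handed in, with the robot touching nothing.
It also fails if it takes over 35 s, if anything falls off the work surface, if the arm or the gripper's body presses on something with over 40 N, if the wrist force passes 120 N, or if a joint passes its speed limit or range.

## Working session

There is one attempt and no reset: what is moved stays moved. The work goes in short steps, each a Python script; the robot and the scene stay as the last script left them, time stands still between calls to the robot, and variables do not carry over. Pictures are saved under pics/ and viewed, and the job is handed in when it is done.

```bash
mkdir -p pics; ls
python3 - <<'E'
from plant import r, vision, models, telemetry
import cv2
for n in("scene","side","wrist"):
    im=vision.snapshot(n); cv2.imwrite(f"pics/a_{n}.png",im[:,:,::-1])
    for t in ("washer_gauge_thimble","washer","pin_gauge","pot"):
        print(n,t,[(d["at"].__class__ and [round(float(v),3) for v in d["at"]],round(float(d["score"]),2)) for d in models.mark_of(t,n)])
    c=vision.get_calibration(n);print(c)
print(telemetry.current_t())
E
```

```text
pics
scene washer_gauge_thimble [([0.513, 0.202, 0.169], 0.95), ([0.382, -0.007, 0.167], 0.74)]
scene washer [([0.507, 0.203, 0.055], 0.59)]
scene pin_gauge [([0.506, -0.21, -0.002], 0.72)]
scene pot [([0.795, 0.051, -0.001], 0.94)]
{'fx': 401.9528662239455, 'fy': 401.9528662239455, 'cx': 281.68977401774004, 'cy': 210.50896119317213, 'D': array([0.04137414, 0.        , 0.        , 0.        , 0.        ]), 'position': array([1.18203264, 0.32880257, 0.64149221]), 'orientation': array([-0.22412334,  0.46376503,  0.76373765, -0.38909579])}
side washer_gauge_thimble [([0.321, 0.282, 0.161], 0.89), ([0.509, 0.202, 0.164], 0.68), ([0.378, -0.005, 0.163], 0.56)]
side washer [([0.507, 0.202, 0.052], 0.66)]
side pin_gauge [([0.506, -0.206, -0.001], 0.76)]
side pot [([0.796, 0.051, 0.001], 0.58)]
{'fx': 509.0074100422504, 'fy': 509.0074100422504, 'cx': 284.1185809187497, 'cy': 204.72678756422727, 'D': array([-0.05293343,  0.        ,  0.        ,  0.        ,  0.        ]), 'position': array([ 0.42151979, -0.91676753,  1.05799849]), 'orientation': array([-0.3827647 ,  0.92032103, -0.0761764 ,  0.02641097])}
wrist washer_gauge_thimble []
wrist washer []
wrist pin_gauge []
wrist pot []
{'fx': 315.8478314062574, 'fy': 315.8478314062574, 'cx': 280.3972303042903, 'cy': 208.24937801648773, 'D': array([0.0225201, 0.       , 0.       , 0.       , 0.       ]), 'position': array([ 0.3151008 , -0.48858732,  0.38562298]), 'orientation': array([ 0.11785474,  0.83409985, -0.53360097, -0.07521776])}
0.75
```

View pics/a_scene.png

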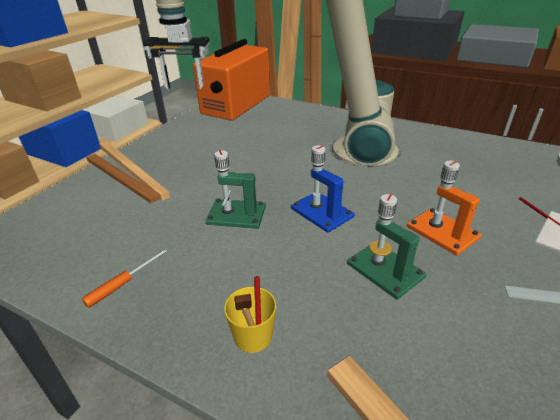

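View pics/a_side.png

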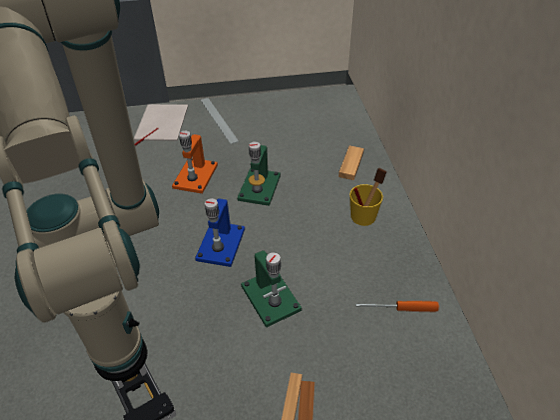

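Candidates by scene pixel: green (388,208) with a brass disc under it, green (222,160) with a thin pin, blue (318,155), orange (450,172). The first fits the description. I'll confirm it in an enlarged crop and refine its axis.

```bash
cat > h.py <<'E'
import numpy as np, cv2
from scipy.spatial.transform import Rotation as R
from plant import r, gripper_to, inverse_kinematics, vision, models, telemetry
def cam(n):
    c=vision.get_calibration(n);K=np.array([[c['fx'],0,c['cx']],[0,c['fy'],c['cy']],[0,0,1.]])
    q=c['orientation'];return K,np.array(c['D']),np.array(c['position']),R.from_quat([q[1],q[2],q[3],q[0]]).as_matrix()
def proj(P,n):
    K,D,p,M=cam(n);return cv2.projectPoints((np.atleast_2d(P)-p)@M,np.zeros(3),np.zeros(3),K,D)[0][:,0]
def onz(uv,z,n):
    K,D,p,M=cam(n);x=cv2.undistortPoints(np.array(uv,float).reshape(-1,1,2),K,D)[:,0]
    d=np.c_[x,np.ones(len(x))]@M.T;return p+d*((z-p[2])/d[:,2])[:,None]
def wxyz(Rm):
    q=Rm.as_quat();return [q[3],q[0],q[1],q[2]]
def down(yaw): # tool x axis at yaw, z down
    return wxyz(R.from_euler('z',yaw)*R.from_euler('x',np.pi))
E
python3 - <<'E'
from h import *
a=cv2.imread('pics/a_scene.png');b=cv2.imread('pics/a_side.png')
o=np.hstack([cv2.resize(a[185:305,340:440],(400,480),interpolation=2),cv2.resize(b[130:215,225:295],(395,480),interpolation=2)])
cv2.imwrite('pics/crop.png',o)
# column from green pixels on base: green mask near gauge, ground-plane base
for n,im,box in(("scene",a,(190,300,335,435)),("side",b,(135,210,230,290))):
    h=cv2.cvtColor(im,cv2.COLOR_BGR2HSV);m=cv2.inRange(h,(60,90,20),(90,255,255));k=np.zeros_like(m);y0,y1,x0,x1=box;k[y0:y1,x0:x1]=m[y0:y1,x0:x1]
    hull=cv2.convexHull(cv2.findNonZero(k))[:,0];print(n,[(tuple(map(int,u)),np.round(w[:2],3).tolist()) for u,w in zip(hull,onz(hull,.014,n))])
    print(proj([[.508,.202,.183],[.508,.202,.163],[.507,.202,.05]],n))
E
```

```text
scene [((425, 276), [0.512, 0.303]), ((421, 280), [0.527, 0.298]), ((416, 284), [0.543, 0.291]), ((399, 297), [0.594, 0.27]), ((397, 298), [0.598, 0.267]), ((396, 298), [0.599, 0.265]), ((394, 297), [0.599, 0.261]), ((387, 292), [0.592, 0.245]), ((362, 274), [0.567, 0.183]), ((350, 265), [0.553, 0.151]), ((348, 263), [0.549, 0.145]), ((348, 259), [0.537, 0.141]), ((377, 221), [0.375, 0.157]), ((378, 221), [0.374, 0.159]), ((392, 222), [0.362, 0.191]), ((394, 223), [0.364, 0.196]), ((411, 232), [0.38, 0.242]), ((416, 235), [0.386, 0.255]), ((418, 237), [0.391, 0.261]), ((425, 273), [0.503, 0.301])]
[[389.45894642 197.36447545]
 [388.041086   205.55907986]
 [380.95237101 247.37951002]]
side [((279, 176), [0.584, 0.246]), ((271, 198), [0.546, 0.154]), ((269, 203), [0.537, 0.134]), ((268, 204), [0.534, 0.131]), ((262, 204), [0.517, 0.134]), ((238, 200), [0.449, 0.162]), ((238, 195), [0.451, 0.183]), ((251, 163), [0.506, 0.323]), ((261, 145), [0.549, 0.408]), ((265, 146), [0.562, 0.401]), ((266, 147), [0.564, 0.395]), ((279, 173), [0.586, 0.26])]
[[253.23928261 144.0229629 ]
 [253.61023061 149.67573018]
 [255.24749622 179.69196348]]
```

View pics/crop.png

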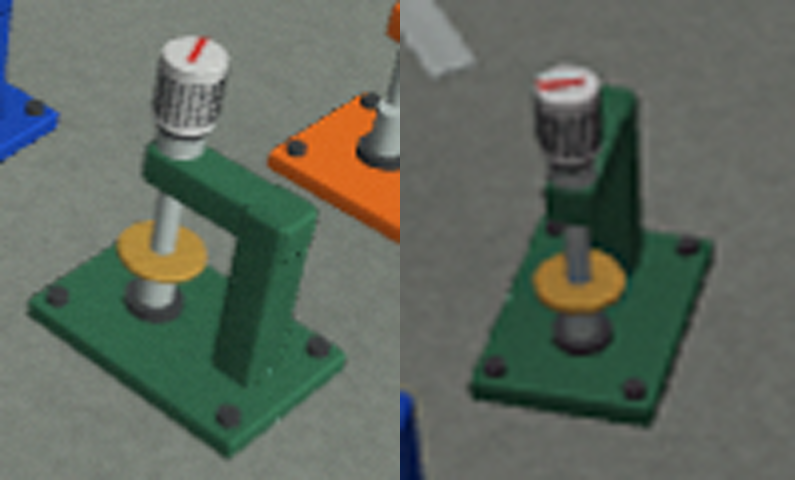

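Confirmed: the green gauge at scene (388,208) holds the brass washer, with its column towards about (0.38, 0.92). Next I'll hover above it and refine the axis with the wrist camera.

Run:
```python
from h import *
print(onz([[388.7,199]],.183,"scene"),onz([[254.6,145.1]],.183,"side"))
c=np.array([.509,.2025])
q0=telemetry.current_joints()
for y in np.arange(-180,180,30):
    q=inverse_kinematics([*c,.169],down(np.radians(y)))
    print(y,None if q is None else np.round(q,2))
```

```text
[[0.51415867 0.20225609 0.183     ]] [[0.5111479  0.19656575 0.183     ]]
-180 None
-150 None
-120 [0.25 0.28 1.66 0.   1.2  2.35]
-90 [0.25 0.28 1.66 0.   1.2  1.82]
-60 [ 0.25  0.28  1.66 -0.    1.2   1.3 ]
-30 [ 0.25  0.28  1.66 -0.    1.2   0.78]
0 [ 0.25  0.28  1.66 -0.    1.2   0.25]
30 [ 0.25  0.28  1.66 -0.    1.2  -0.27]
60 [ 0.25  0.28  1.66 -0.    1.2  -0.8 ]
90 [ 0.25  0.28  1.66 -0.    1.2  -1.32]
120 [ 0.25  0.28  1.66  0.    1.2  -1.84]
150 [ 0.25  0.28  1.66  0.    1.2  -2.37]
```

Run:
```python
from h import *
p=telemetry.current_ee_pos()
r.move_l([p[0],p[1],.36],vel=.2)
r.move_to([.511,.201,.33],down(np.radians(60)))
im=vision.snapshot("wrist");cv2.imwrite("pics/w1.png",im[:,:,::-1])
print(telemetry.current_t(),[(np.round(d["at"],4),d["score"]) for d in models.mark_of("washer_gauge_thimble","wrist")])
print(proj([[.511,.201,.183]],"wrist"))
```

```text
4.325 [(array([0.5099, 0.2009, 0.1604]), 0.63), (array([ 0.3801, -0.0106,  0.1596]), 0.56)]
[[281.01164188 200.8036554 ]]
```

View pics/w1.png

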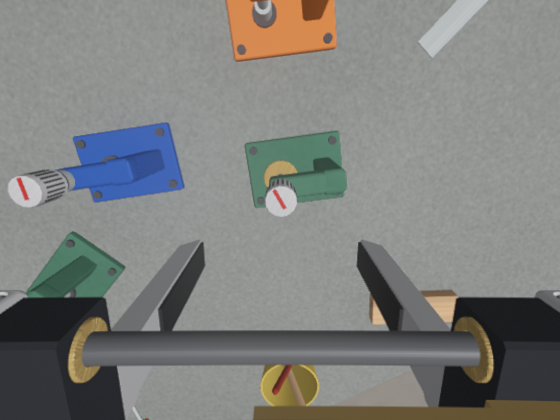

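The wrist view shows the thimble top at (281,200), and the axis (0.511, 0.201) projects to (281,201), so they agree. Descending and gripping.

Run:
```python
from h import *
r.move_l([.511,.201,.172],vel=.1,guard=8)
print(telemetry.current_t(),telemetry.current_ee_pos(),telemetry.current_wrist_force())
gripper_to(.045,f_grip=10)
print(telemetry.current_opening(),telemetry.current_wrist_force())
gripper_to(.02,f_grip=30)
r.hold(.2)
print(telemetry.current_t(),telemetry.current_opening(),telemetry.current_wrist_force(),telemetry.current_torque(),telemetry.current_ee_pos(),telemetry.current_joints())
im=vision.snapshot("side");cv2.imwrite("pics/g1.png",cv2.resize(im[90:230,190:350,::-1],None,fx=4,fy=4))
```

```text
6.1083 [0.51141216 0.20113602 0.1725936 ] [ 0.64612518  1.34097143 -0.41758697]
0.045180901718368256 [0.07246957 0.58331152 0.26076643]
7.5667 0.03174551325771538 [-0.5963353  -0.27816162  0.09613297] [-0.21328148 -0.04977126 -0.00796374] [0.5108431  0.20076187 0.17198037] [ 2.47939027e-01  2.76702346e-01  1.65506258e+00 -4.14247942e-04
  1.21027883e+00 -7.99151279e-01]
```

View pics/g1.png

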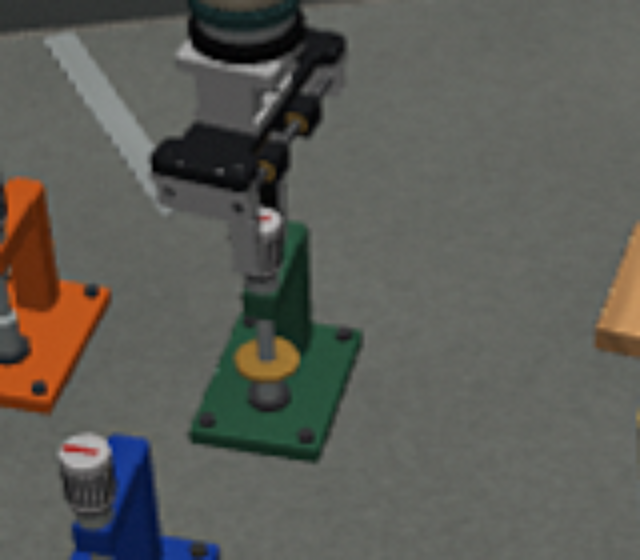

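The gripper holds the thimble at 31.7 mm with almost no side load. Now I'll turn clockwise (joint 6 increasing) and watch the moment about z.

Run:
```python
from h import *
q=np.array(telemetry.current_joints());s=q[5]
for i in range(1,13):
    q[5]=s+.1*i; r.movej(q)
    print(i,round(telemetry.current_t(),2),round(telemetry.current_joints()[5]-s,3),np.round(telemetry.current_wrist_force(),2),np.round(telemetry.current_torque(),3),round(telemetry.current_opening(),4))
```

```text
1 7.87 0.098 [-0.2  -1.2   0.88] [-0.136 -0.12   0.024] 0.0315
2 8.12 0.196 [-0.19 -0.6   1.04] [-0.176 -0.036 -0.016] 0.0315
3 8.37 0.296 [-0.39 -2.28 -0.17] [-0.179 -0.103  0.013] 0.0315
4 8.62 0.395 [ 0.09 -2.15  0.41] [-0.211 -0.024 -0.05 ] 0.0316
5 8.87 0.495 [-0.81 -1.46  1.81] [-0.3    0.036 -0.03 ] 0.0317
6 9.12 0.595 [-1.27 -1.63  1.43] [-0.341  0.036 -0.015] 0.0314
7 9.37 0.695 [-1.78 -1.99  2.35] [-0.403  0.125 -0.05 ] 0.0314
8 9.62 0.795 [-2.83 -1.48  1.59] [-0.432  0.139 -0.016] 0.0313
9 9.87 0.895 [-1.29 -2.56  2.07] [-0.447  0.222 -0.016] 0.0317
10 10.12 0.995 [-0.99 -2.42  1.86] [-0.452  0.216  0.007] 0.0315
11 10.37 1.095 [-2.36 -2.98  2.36] [-0.507  0.273  0.006] 0.0316
12 10.62 1.195 [-2.85 -2.74  1.84] [-0.56   0.367  0.039] 0.0315
```

```bash
python3 - <<'E'
from h import *
q=np.array(telemetry.current_joints());s=q[5]
for i in range(1,5):
    q[5]=s+.15*i; r.movej(q)
    T=[]
    for k in range(8): r.hold(.03);T.append(np.r_[telemetry.current_wrist_force(),telemetry.current_torque()])
    print(i,round(telemetry.current_t(),2),round(telemetry.current_joints()[5]-s,3),np.round(np.mean(T,0),3),round(telemetry.current_opening(),4))
q=telemetry.current_joints();print(q)
for n in("side","scene"):
    im=vision.snapshot(n);x,y=proj([[.511,.201,.15]],n)[0].astype(int)
    cv2.imwrite(f"pics/g2{n}.png",cv2.resize(im[y-60:y+80,x-70:x+70,::-1],None,fx=4,fy=4))
E
python3 -c "
import cv2,numpy as np
cv2.imwrite('pics/g2.png',cv2.resize(np.hstack([cv2.imread('pics/g2side.png'),cv2.imread('pics/g2scene.png')]),(800,400)))"
```

```text
1 11.15 0.148 [-2.293 -2.442  2.144 -0.543  0.316  0.023] 0.0313
2 11.68 0.299 [-2.254 -2.753  2.285 -0.55   0.366  0.026] 0.0316
3 12.22 0.449 [-3.006 -2.318  2.334 -0.523  0.452  0.015] 0.0317
4 12.75 0.599 [-3.422 -2.351  2.705 -0.476  0.543  0.017] 0.0314
[ 2.47973144e-01  2.76638628e-01  1.65525477e+00 -3.89390172e-04
  1.21082805e+00  9.94763050e-01]
```

View pics/g2.png

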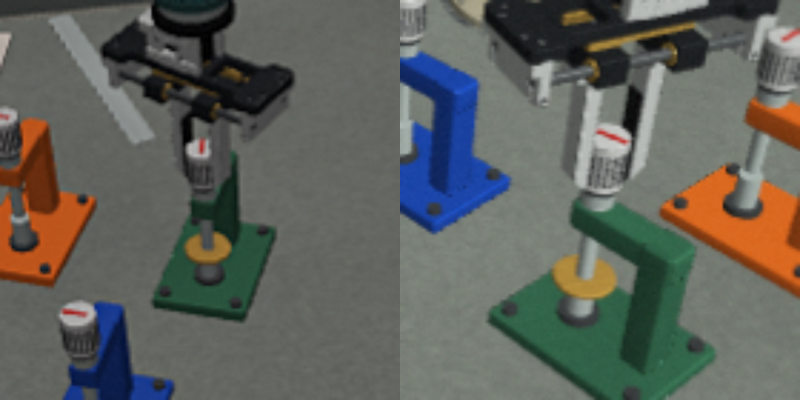

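Run:
```python
from h import *
def stripe(im,n):
    h=cv2.cvtColor(im,cv2.COLOR_BGR2HSV);m=((h[...,0]<10)|(h[...,0]>170))&(h[...,1]>90)
    u,v=proj([[.511,.201,.183]],n)[0]
    yy,xx=np.nonzero(m);k=np.hypot(xx-u,yy-v)<8;uv=np.c_[xx,yy][k]
    w=onz(uv,.183,n)[:,:2];wt=h[yy[k],xx[k],1].astype(float)
    C=np.cov(w.T,aweights=wt);e=np.linalg.eigh(C);a=e[1][:,1];return round(np.degrees(np.arctan2(a[1],a[0]))%180,1),len(uv),np.round(np.sqrt(e[0])*1e3,1)
for n in("scene","side"):
    b=vision.snapshot(n)[:,:,::-1]; cv2.imwrite(f"pics/g3{n}.png",b)
    print(n,stripe(cv2.imread(f"pics/a_{n}.png"),n),stripe(cv2.imread(f"pics/g3{n}.png"),n))
```

```text
scene (np.float64(179.9), 15, array([1. , 7.3])) (np.float64(77.5), 17, array([1.4, 6.4]))
side (np.float64(6.2), 10, array([1.8, 5.6])) (np.float64(80.8), 9, array([1.2, 6.8]))
```

The stripe turned 102° clockwise in the scene view and 105° in the side view; I commanded 103°. So the thimble followed the grip without slipping in it. The screw can take at most 0.7 rad, so the ratchet slipped at least 1.05 rad. Letting go.

Run:
```python
from h import *
gripper_to(.07)
p=telemetry.current_ee_pos()
r.move_l([p[0],p[1],.30],vel=.1)
print(telemetry.current_t(),telemetry.current_ee_pos(),telemetry.current_wrist_force(),telemetry.current_torque())
for n in("side","scene"):
    im=vision.snapshot(n);cv2.imwrite(f"pics/e_{n}.png",im[:,:,::-1])
    for t in("washer","pot"): print(n,t,[(np.round(d["at"],3),round(d["score"],2)) for d in models.mark_of(t,n)[:1]])
exec('''def stripe(im,n):
    h=cv2.cvtColor(im,cv2.COLOR_BGR2HSV);m=((h[...,0]<10)|(h[...,0]>170))&(h[...,1]>90)
    u,v=proj([[.511,.201,.183]],n)[0]
    yy,xx=np.nonzero(m);k=np.hypot(xx-u,yy-v)<8;uv=np.c_[xx,yy][k]
    w=onz(uv,.183,n)[:,:2];a=np.linalg.eigh(np.cov(w.T))[1][:,1];return np.degrees(np.arctan2(a[1],a[0]))%180''')
for n in("scene","side"): print(stripe(cv2.imread(f"pics/e_{n}.png"),n))
```

```text
15.1417 [0.510384   0.20062996 0.29924924] [0.04435351 0.4020716  0.08555127] [-0.04104173 -0.04894798  0.0203165 ]
side washer [(array([0.508, 0.206, 0.05 ]), 0.44)]
side pot [(array([ 0.8  ,  0.051, -0.002]), 0.76)]
scene washer [(array([0.507, 0.202, 0.053]), 0.5)]
scene pot [(array([ 0.796,  0.05 , -0.   ]), 0.72)]
78.69790482530927
78.30416737133244
```

View pics/e_scene.png

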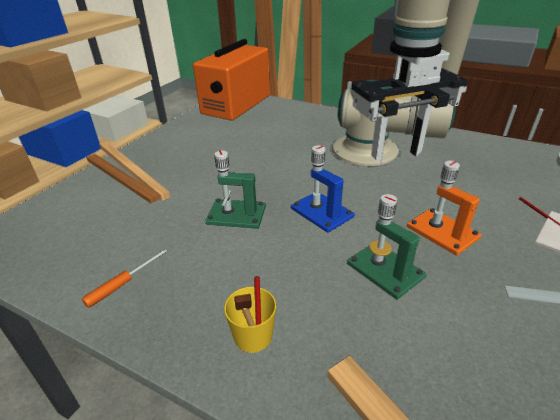

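The gripper is clear of the gauge. The stripe stayed where it was left, the washer is still at (380,248) and the pot at (252,318).

```bash
python3 -c "
from plant import r
r.sign_off()"
```

```text
the job is handed in; nothing more can be done
```

I turned the washer gauge's thimble 1.79 rad (about 103°) clockwise, let go, backed off and handed the job in at about 15.5 s.

- **Thimble and ratchet:** the red stripe turned 102° in the scene view and 105° in the side view, so the thimble followed the grip. The screw can take at most 0.7 rad of that turn, so the ratchet must have slipped at least about 1.05 rad (60°). After release the stripe was at about 78°, within camera error of the 78–81° measured before release.
- **Bystanders:** the washer and the pot were where they started, to within camera accuracy. The pin gauge looked unchanged and was never approached.
- **Forces:** every reading I took stayed under about 5 N. I read forces only between moves, except on the guarded descent.
- **Check that failed:** the wrist moment about z was too noisy (around ±0.05 N m) to show the ratchet's 0.12 N m step. The slip is therefore worked out from the turned angle, not felt directly.

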